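# Snap the spool cover onto a trimmer line head

### The job

Close up the string-trimmer line head that is clamped in the vise: pick up its round spool cover by pinching the two sprung tabs together, set it in the mouth of the drum with the tabs still pinched, and turn it a little at a time under a light push until its two ribs drop into the slots of the drum's rim. Press it gently down to its stop against the spool spring and let the tabs spring out under the rim, so that the cover stays latched and flush. Never force it, and leave the other things on the bench where they are.

Things in the scene. Friction and masses are not known exactly. Their poses are not given: they have to be found in the camera images.
- cover_mid (a point): Spool cover: loose grey plastic disc, 81 across, 20 thick, about 90 g, lying knob side up. Point on its axis level with the flat upper face (deck), 20 above its underside. On the deck: a fixed knob in the middle (29 across, 20 high) and at its +y and -y two sprung tabs, upright lugs 20 long in x, 6 thick, 14 high; 56 over their outer faces free, 46 pinched to their stops.
- cover: The same cover; origin at the centre of its underside, same axes. Two fixed ribs at its +x and -x, 7 wide, stand 6 out of the skirt, from the deck to 10 below it. The lowest 5 of the skirt tapers to 74 across. A half turn about z makes no difference.
- tab_a (a joint): How far the tab at the cover's +y is pinched in, m: 0 free, 0.005 at its stop; its spring pushes out with 5 N free, 9 N at the stop. The lug carries a latch tongue, 12 wide, 5 high, 10 to 15 below the deck, that stands 3.5 out of the skirt when free and is drawn 1.5 inside it when pinched.
- tab_b (a joint): The same for the tab at the cover's -y.
- mouth (a point): Mouth of the drum (black line head, 96 across, bore 84): centre of its rim, 108 above the bench, x as the vise's. The rim has two opposite open slots, 10 wide, 13.5 deep, for the ribs. Under it, a quarter turn from the slots, two windows, 18 wide, 10 to 20 below the rim, for the tongues. The slots' line lies up to 0.5 rad either side of this x axis: not measured, to be seen or felt.
- vise: Grey vise fixed to the bench, 222 x 122, jaws 62 high; holds the drum fast. Origin on the bench below the drum's axis, x along its screw, away from the handle. In the drum a sprung white spool meets the cover when the deck is 16 above the rim (1 N up), 5 N at the stop. Ribs beside the slots: deck 10 above the rim. Ribs in: stop with the deck 3.5 below it; let go, it latches flush.
- screwdriver: Bystander: wooden-handled screwdriver, 200 long, 26 thick; not to be disturbed.
- wrench: Bystander: steel combination wrench, 180 long, lying flat; not to be disturbed.
- hammer: Bystander: hammer with wooden handle, 260 long; not to be disturbed.
- jar: Bystander: clear jar with a steel cap, 64 across, 85 high; not to be disturbed.
- spare_spool: Bystander: empty white spare spool, 68 across, 18 high; not to be disturbed.
- tape: Bystander: tape measure, 68 x 32 x 62 high; not to be disturbed.
- chisel: Bystander: wood chisel, 255 long; not to be disturbed.

How it is judged (in metres and radians):
On the way, in this order (a step that is already met when the one before it is completed fails the run):
1. the cover is lifted off the bench (height (world z) of cover_mid above 0.05 m), for 0.1 s.
2. the cover, tabs pinched and ribs in the slots, is pressed at least 1 mm below flush in the drum (z of cover_mid in the frame of mouth between -0.006 and -0.001 m and horizontal distance between cover_mid and mouth below 0.004 m and value of joint each of tab_a, tab_b above 0.0025 m), for 0.05 s.
At the end, for the whole second after the job is handed in: The cover is latched in the drum's mouth and at rest: deck flush with the rim (2.5 mm low to 2 mm proud), within 4 mm of the drum's axis, level within 0.05 rad, both tabs sprung out to within 1.5 mm of free (z of cover_mid in the frame of mouth between -0.0025 and 0.002 m and horizontal distance between cover_mid and mouth below 0.004 m and value of joint each of tab_a, tab_b below 0.0015 m and angle between cover_mid's own z axis and vertical below 0.05 rad and linear speed of cover below 0.01 m/s); the robot touches nothing.
It fails at once if the cover is forced: it bears on the drum, spool or vise with more than 40 N (contact force between cover and vise above 40 N).
It fails at once if the robot bears on the vise or drum with more than 25 N (contact force between the arm and vise above 25 N).
It fails at once if another thing on the bench is moved more than 15 mm (distance of any of screwdriver, wrench, hammer, jar, spare_spool, tape, chisel from where it was at the start of the episode above 0.015 m).
It also fails if it takes over 64 s, if anything falls off the work surface, if the arm or the gripper's body presses on something with over 40 N, if the wrist force passes 120 N, or if a joint passes its speed limit or range.

### The arm

A 6-joint arm with a two-finger parallel gripper is mounted at the origin on the work surface. World frame = base frame: x ahead of the robot, y to its left, z up, the work surface at z = 0. Lengths are in mm, angles in degrees, forces in N, time in s.
With the tool pointing down it reaches from about 300 to 850 mm from the base axis. Payload 4.2 kg.
Tool frame: the origin (TCP) lies midway between the tips of the shut fingers; the grasp point (between the pads) lies 19 mm behind it; z points along the fingers, x is the direction in which the jaws open and shut, and the axes are right-handed (so a half turn about z gives the same grasp; the last joint's range is limited). The gripper opens to 91 mm and grips with 3 to 60 N. Pads are 32 mm wide; open, the fingers measure 118 mm over their backs; the gripper's body (76 mm by 178 mm) begins 60 mm behind the grasp point.
Start: joints at [-73.969, 18.312, 89.639, -0, 72.044, -1.146], TCP at [169.817, -549.368, 213.976] pointing down, gripper open.
Joint ranges: [-177.97, 177.97], [-48.28, 115.42], [12.27, 149.76], [-77.06, 257.06], [2.81, 150.46], [-146.56, 146.56]. Speed limits (degrees/s): [147.25, 147.25, 180, 180, 180, 180].

### API

Orientations are given as [roll, pitch, yaw] about the fixed x, y, z axes, in that order (R = Rz(yaw) Ry(pitch) Rx(roll)).
In Python, from workcell import env gives the robot as it stands. The module is installed in compiled form; this text tells all that it offers.
- The arm moves only by the tool drive_tool, never from a script. Its argument "series" is a list of rows, each a list of 3 entries, a list of its own where there are three numbers: the closure, from 0 (fully open) to 1 (shut), then the shift along the tool's x, y, z in mm, then the turn, a rotation vector about the tool's x, y, z in rad. In form: [[gripper, [dx, dy, dz], [rx, ry, rz]], ...]. A call has exactly 5 rows; each row is the pose to reach, as a shift and turn from the pose commanded when the call began, along the tool's axes at that moment; what a row does not reach only later rows make up. A row lasts 1/10 s, in which the tool goes at most 50 mm and 8.59 degrees, less where a joint would pass 70% of its speed; a pose out of reach is approached as far as the arm can. A call with a gripper value outside its range is refused whole. The fingers move at their own pace and stop on an object; "squeeze" is the grip in N (left out, the last holds). Time passes only in rows, so rows that repeat a pose let the fingers close, or fill a call up. It gives the time, the measured TCP pose, the force and the opening at its end, in the units of the state.
- env.state(): the state, without advancing time (a new reading comes with each control period).
- env.grab_frame(name): name is "scene" or "top" or "wrist"; returns a dict with "image" (480x640x3 uint8, red, green, blue), "K" (3x3 intrinsics, pixels), "k1" (the pictures are not rectified: a ray, as slopes to the right and down, at radius r is drawn at 1 + k1 r^2 times it, then the intrinsics apply), "origin" and "orientation" of the camera in the world. Camera axes: x right, y down, z forward; pixel columns grow to the right and rows downward; lengths in mm; the calibration is good to about 2 mm. A picture is of the moment at which its call begins. There is no depth.
- env.job_done(): hands the job in, once; it reports no verdict.
The state is a dict: "time_s": time; "qpos": joint angles; "qvel": joint speeds; "effort": joint torques, N m; "ee_pos": TCP position; "ee_rot": TCP orientation; "force": force on the tool from outside, world axes, zero at the start; "torque": the same for the moment, N m; "gripper_width": finger opening in mm.
Only numpy, scipy, OpenCV 4.12 (cv2) and the standard library are available. Lean on these libraries where they do the work, as an engineer would, in place of code of your own. Each camera call takes 0.05 s, during which the arm holds its last target.

## Working session

There is one attempt and no reset: what is moved stays moved. The work goes in short steps, Python scripts to look and compute and a tool call to move; the robot and the scene stay as the last step left them, time stands still between calls to the robot, and variables do not carry over. Pictures are saved under pics/ and viewed, and the job is handed in when it is done.

Besides the shell and the picture viewer there is one more tool, called after ">>>" as name(argument=value, ...), one argument or row to a line, values as JSON. drive_tool: Moves the arm, as the interface text tells. Its arguments: {"type":"object","properties":{"series":{"type":"array","items":{"type":"array"}},"squeeze":{"type":"number"}},"required":["series"]}

```bash
mkdir -p pics; cat > h.py <<'E'
import numpy as np, cv2
from scipy.spatial.transform import Rotation as R
from workcell import env
def grab(n,fn=None):
    f=env.grab_frame(n)
    if fn: cv2.imwrite('pics/'+fn,cv2.cvtColor(f['image'],cv2.COLOR_RGB2BGR))
    return f
def rot(f):
    o=np.array(f['orientation'],float)
    if o.shape==(3,3): return o
    return R.from_euler('xyz',o,degrees=True).as_matrix()
def ray(f,uv):
    K=np.array(f['K']);k=f['k1']
    p=np.linalg.inv(K)@np.array([uv[0],uv[1],1.]);d=p[:2];u=d.copy()
    for _ in range(50): u=d/(1+k*(u@u))
    v=rot(f)@np.array([u[0],u[1],1.]);return np.array(f['origin'],float),v
def onz(f,uv,z):
    o,v=ray(f,uv);return o+v*(z-o[2])/v[2]
def proj(f,P):
    p=rot(f).T@(np.array(P,float)-np.array(f['origin'],float));u=p[:2]/p[2];u=u*(1+f['k1']*(u@u))
    return (np.array(f['K'])@np.array([u[0],u[1],1]))[:2]
E
python3 - <<'E'
from h import *
print(env.state())
for n in ['scene','top','wrist']:
    f=grab(n,n+'0.png'); print(n,f['K'],f['k1'],f['origin'],f['orientation'])
E
```

```text
{'time_s': 0.0, 'qpos': array([-7.39686075e+01,  1.83516435e+01,  8.97061821e+01,  9.13117338e-04,
        7.20439627e+01, -1.14527075e+00]), 'qvel': array([ 0.12831978, -0.025759  , -0.0342828 ,  0.06752759, -0.05712696,
       -0.07547985]), 'effort': array([-5.37488613e-04, -4.12454081e+01, -2.31970632e+01,  7.27715436e-02,
        4.59006114e-02, -1.25773690e-04]), 'ee_pos': array([ 169.68064876, -548.86507216,  213.12177856]), 'ee_rot': array([-1.79997098e+02,  1.01750590e-01, -7.28236165e+01]), 'force': array([-0.281495  ,  0.47993332, -0.41401101]), 'torque': array([-0.06421253, -0.00843064,  0.04843266]), 'gripper_width': 91.45807952972493}
scene [[439.71034131   0.         317.68559309]
 [  0.         439.71034131 239.22926384]
 [  0.           0.           1.        ]] -0.08977889291472851 [1277.18434439 -306.71042155  903.85350166] [-136.87269129    0.76376749   66.07738864]
top [[467.41031      0.         319.57449539]
 [  0.         467.41031    249.20735972]
 [  0.           0.           1.        ]] -0.04468492703054268 [ 374.66700788    6.57874106 1209.60420433] [-169.56906869   -1.7103857   -88.78006685]
wrist [[422.12819495   0.         322.59625491]
 [  0.         422.12819495 247.8487525 ]
 [  0.           0.           1.        ]] -0.005139610779954204 [ 250.05686039 -524.1643201   384.41873108] [ 1.62815098e+02  1.31616349e-01 -7.28978374e+01]
```

View pics/scene0.png

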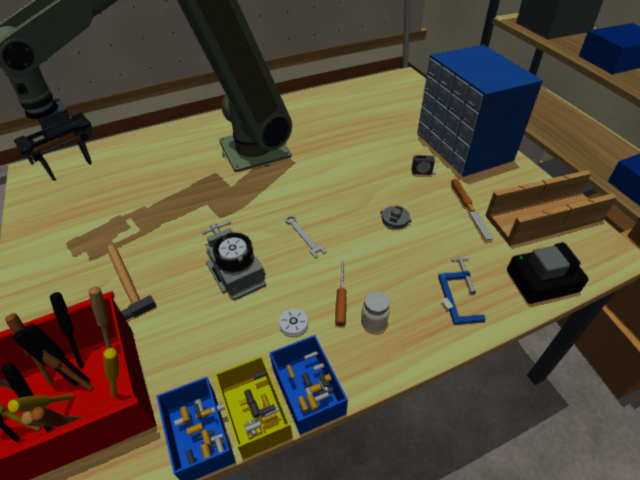

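View pics/top0.png

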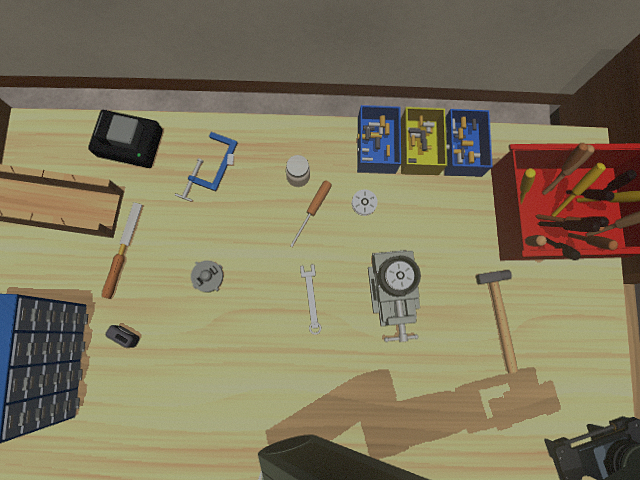

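View pics/wrist0.png

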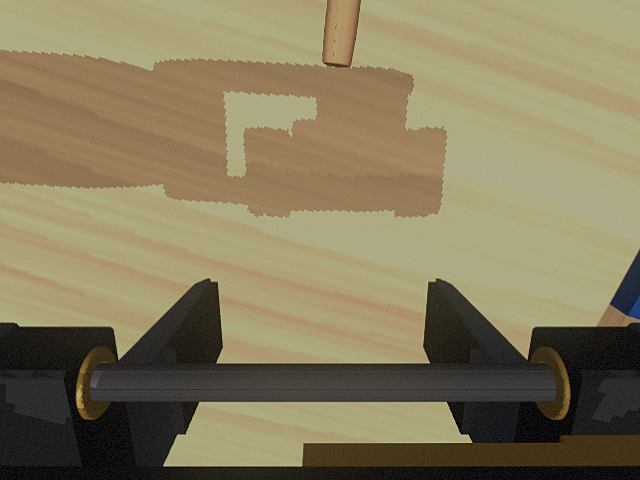

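```bash
python3 - <<'E'
from h import *
a=cv2.imread('pics/top0.png');
A=cv2.resize(a[250:302,180:234],None,fx=7,fy=7,interpolation=cv2.INTER_CUBIC)
B=cv2.resize(a[245:305,365:430],None,fx=6,fy=6,interpolation=cv2.INTER_CUBIC)
h=max(A.shape[0],B.shape[0]);o=np.zeros((h,A.shape[1]+B.shape[1],3),np.uint8);o[:A.shape[0],:A.shape[1]]=A;o[:B.shape[0],A.shape[1]:]=B
cv2.imwrite('pics/zoom0.png',o)
f=grab('top'); 
c=onz(f,(207,276),20);d=onz(f,(399,275),108);print('cover',c,'drum',d)
g=grab('scene');print(onz(g,(396,216),25),onz(g,(233,247),108), proj(g,c),proj(g,d))
E
```

```text
cover [517.30833887 261.39749041  20.        ] drum [ 520.65401066 -213.08746101  108.        ]
[530.13712997 258.7195787   25.        ] [ 528.57339297 -213.82047726  108.        ] [394.31896658 214.19368548] [232.37885193 244.74359273]
```

View pics/zoom0.png

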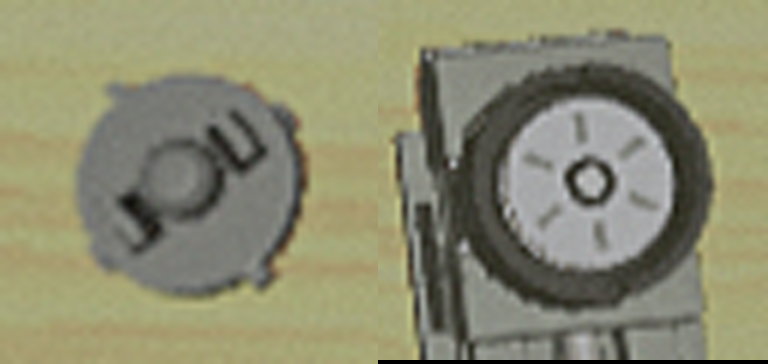

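```bash
cat >> h.py <<'E'
def T(): 
    s=env.state();return np.array(s['ee_pos']),R.from_euler('xyz',s['ee_rot'],degrees=True)
def goto(P,yaw):
    p,r=T();g=R.from_euler('xyz',[180,0,yaw],degrees=True)
    print('shift',np.round(r.inv().apply(np.array(P,float)-p),1),'rotvec',np.round((r.inv()*g).as_rotvec(),4))
def camrel():
    f=grab('wrist');p,r=T()
    return r.inv().apply(np.array(f['origin'])-p), r.as_matrix().T@rot(f)
E
python3 - <<'E'
from h import *
c,M=camrel();print(c,M)
# ground point at centre of image relative to TCP when TCP at height h above the plane
np.save('cam.npy',np.hstack([c[:,None],M]))
ax=M[:,2]
for yaw,z,tgt in [(-80,260,(524.5,-213.5,108)),]:
    r=R.from_euler('xyz',[180,0,yaw],degrees=True)
    a=r.apply(ax);cz=z+r.apply(c)[2]
    cxy=np.array(tgt[:2])-a[:2]/a[2]*(tgt[2]-cz)
    P=np.r_[cxy-r.apply(c)[:2],z];print('TCP',P);goto(P,yaw)
E
```

```text
[  -0.20824809  -84.09574846 -171.08430529] [[ 9.99998668e-01 -9.72640512e-04 -1.31036641e-03]
 [ 1.31637733e-03  9.55354658e-01  2.95458531e-01]
 [ 9.64489716e-04 -2.95459863e-01  9.55354667e-01]]
TCP [ 540.195903   -211.39382875  260.        ]
shift [-213.4 -453.7  -46.2] rotvec [0.     0.0005 0.1253]
```

>>> drive_tool(
  series=[
    [0, [-10, -20, -15], [0, 0, 0.02]],
    [0, [-28, -60, -30], [0, 0, 0.05]],
    [0, [-50, -105, -46], [0, 0, 0.08]],
    [0, [-71, -150, -46], [0, 0, 0.12]],
    [0, [-92, -195, -46], [0, 0, 0.125]],
  ],
)

```text
time_s: 0.8
ee_pos: [328.8, -404.0, 260.7]
ee_rot: [-179.9, -0.1, -80.1]
force: [1.0, -1.1, -0.1]
gripper_width: 91.4
```

>>> drive_tool(
  series=[
    [0, [0, -49, 0], [0, 0, 0]],
    [0, [-5, -98, 0], [0, 0, 0]],
    [0, [-24, -143, 0], [0, 0, 0]],
    [0, [-44, -188, 0], [0, 0, 0]],
    [0, [-62, -225, 0], [0, 0, 0]],
  ],
)

```text
time_s: 1.3
ee_pos: [540.4, -303.2, 259.7]
ee_rot: [-180.0, 0.0, -79.9]
force: [0.4, -1.4, -0.1]
gripper_width: 90.9
```

```bash
python3 - <<'E'
from h import *
goto((540.2,-211.4,260),-80)
E
```

```text
shift [-90.5 -15.8  -0.3] rotvec [-0.0001  0.0002  0.0012]
```

>>> drive_tool(
  series=[
    [0, [-30, -5, 0], [0, 0, 0]],
    [0, [-65, -12, 0], [0, 0, 0]],
    [0, [-88, -16, 0], [0, 0, 0]],
    [0, [-91, -16, 0], [0, 0, 0]],
    [0, [-91, -16, 0], [0, 0, 0]],
  ],
)

```text
time_s: 1.8
ee_pos: [538.4, -212.4, 260.1]
ee_rot: [-180.0, -0.0, -79.9]
force: [-1.2, -1.0, -0.1]
gripper_width: 90.9
```

```bash
python3 - <<'E'
from h import *
f=grab('wrist','w1.png'); print(T()[0],T()[1].as_euler('xyz',degrees=True))
E
```

```text
[ 538.38832507 -213.10543131  260.03629996] [-1.79997165e+02 -5.38010837e-02 -7.99808110e+01]
```

View pics/w1.png

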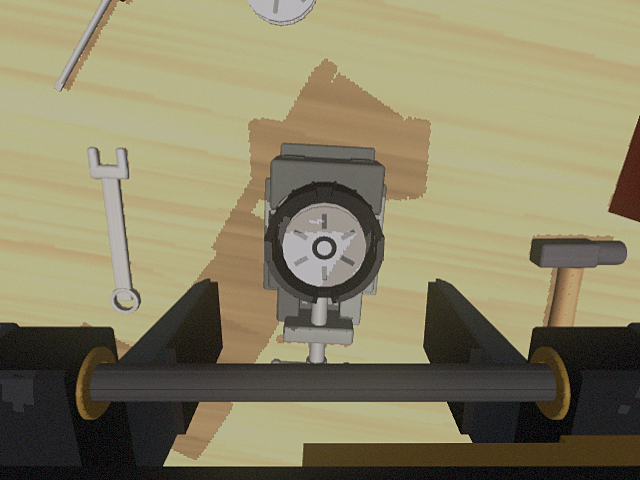

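```bash
python3 - <<'E'
from h import *
a=cv2.imread('pics/w1.png')
z=cv2.resize(a[170:315,255:395],None,fx=4,fy=4,interpolation=cv2.INTER_CUBIC)
z=cv2.convertScaleAbs(z,alpha=2.2,beta=20)
cv2.imwrite('pics/w1z.png',z)
E
```

```text
(no output)
```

View pics/w1z.png

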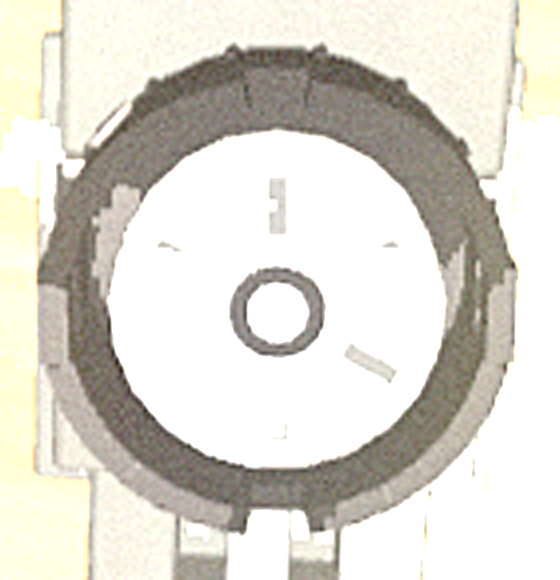

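```bash
python3 - <<'E'
from h import *
f=grab('wrist')
def w(x,y,z=108): return onz(f,(255+x/4-.375,170+y/4-.375),z)[:2]
P={}
for n,p in dict(left=(38,290),right=(516,290),botL=(240,530),botR=(322,530),bl2=(130,470),br2=(420,472),topo=(277,48),topL=(232,48),topR=(322,48)).items():
    P[n]=w(*p);print(n,P[n].round(1))
pts=np.array([P[k] for k in P])
from scipy.optimize import least_squares
r=least_squares(lambda q:np.hypot(*(pts-q[:2]).T)-q[2],[524,-213,48]);print(r.x,r.fun.round(1))
c=r.x[:2]
for n,p in dict(bL=(245,520),bR=(307,520),tL=(247,68),tR=(310,68)).items():
    q=w(*p);print(n,q.round(1),np.hypot(*(q-c)),np.degrees(np.arctan2(*(q-c)[::-1])))
# spool centre ring
print(w(277,312,90),w(277,312,75))
E
```

```text
left [ 519.3 -168.7]
right [ 535.8 -262.6]
botL [ 474.8 -217.1]
botR [ 477.7 -234. ]
bl2 [ 484.2 -192.5]
br2 [ 494.1 -251.5]
topo [ 575.  -207.3]
topL [ 573.5 -198.8]
topR [ 576.5 -215.8]
[ 526.14629191 -215.9206473    49.42844554] [-1.7 -1.7  2.   2.2 -1.4 -1.5  0.2  0.9  0.9]
bL [ 477.2 -217.8] 48.990614560277585 -177.8497139492592
bR [ 479.4 -230.5] 48.942743738298304 -162.69353254641217
tL [ 570.2 -202.3] 46.157100394561745 17.18556133954705
tR [ 572.3 -214.2] 46.21550693601476 2.1522006830084517
[ 517.53569344 -217.47318491] [ 512.98290424 -218.32342406]
```

```bash
python3 - <<'E'
from h import *
f=grab('wrist','w2.png');p,r=T()
for q in [(45.5,-16,0),(-45.5,-16,0),(45.5,16,0),(-45.5,16,0),(59,-16,0),(-59,-16,0)]:
    print(q,proj(f,p+r.apply(q)).round(1))
a=cv2.imread('pics/w2.png')
z=np.hstack([cv2.resize(a[260:450,130:235],None,fx=3,fy=3),cv2.resize(a[260:450,415:520],None,fx=3,fy=3)])
cv2.imwrite('pics/w2z.png',cv2.convertScaleAbs(z,alpha=2.5,beta=20))
E
```

```text
(45.5, -16, 0) [428.4 281. ]
(-45.5, -16, 0) [219.4 281.1]
(45.5, 16, 0) [423.3 346.1]
(-45.5, 16, 0) [224.6 346.2]
(59, -16, 0) [459.4 281. ]
(-59, -16, 0) [188.5 281.1]
```

View pics/w2z.png

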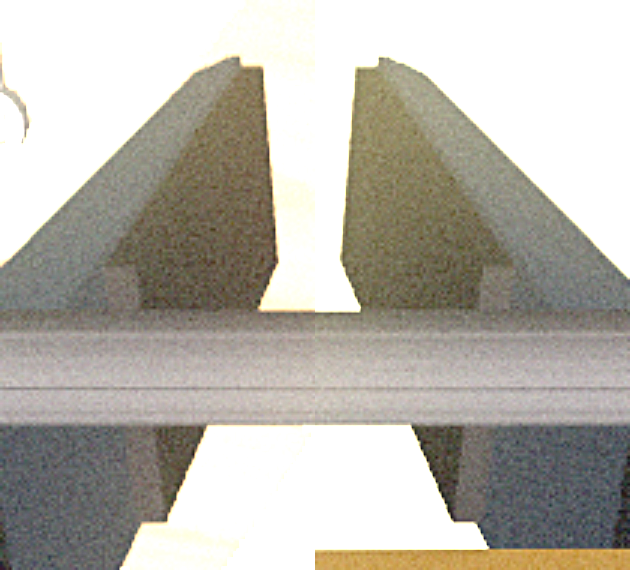

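```bash
python3 - <<'E'
from h import *
a=cv2.imread('pics/w2.png')
z=cv2.resize(a[170:315,255:395],None,fx=4,fy=4,interpolation=cv2.INTER_CUBIC)
z=(np.clip((z.astype(float)-10)/90,0,1)**0.7*255).astype(np.uint8)
cv2.imwrite('pics/w2d.png',z)
E
```

```text
(no output)
```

View pics/w2d.png

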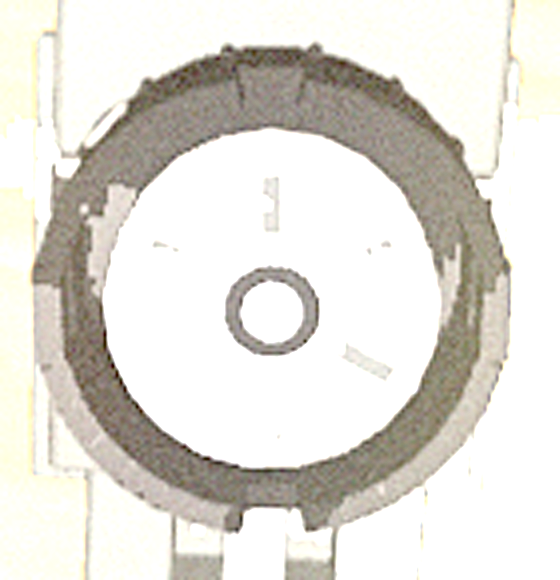

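```bash
python3 - <<'E'
from h import *
from scipy.optimize import least_squares
f=grab('wrist')
def w(x,y,z=108): return onz(f,(255+x/4-.375+.5,170+y/4-.375-1.2),z)[:2]
pts=np.array([w(*p) for p in [(35,290),(508,288),(42,360),(150,485),(200,518),(228,528),(330,525),(400,492),(460,430),(498,365),(272,68)]])
for sel in (slice(0,11),slice(0,10)):
    q=pts[sel]
    r=least_squares(lambda v:np.hypot(*(q-v[:2]).T)-48,[524,-213]);print(r.x,r.fun.round(1))
    r3=least_squares(lambda v:np.hypot(*(q-v[:2]).T)-v[2],[524,-213,48]);print(r3.x,r3.fun.round(1))
c=r.x[:2]
for p in [(240,518),(303,518),(238,70),(305,70)]:
    v=w(*p);print(v.round(1),np.hypot(*(v-c)),np.degrees(np.arctan2(*(v-c)[::-1])))
a=(w(240,518)+w(303,518))/2;b=(w(238,70)+w(305,70))/2;print((b-a),np.degrees(np.arctan2(*(b-a)[::-1])),(a+b)/2)
E
```

```text
[ 524.91727816 -215.85052816] [-0.8 -0.7 -0.4 -2.1  0.2  1.   1.   0.1 -1.3 -0.6 -0.2]
[ 524.54826961 -215.9508521    47.52041983] [-0.2 -0.2  0.1 -1.9  0.4  1.1  1.1  0.2 -1.  -0.2  0.6]
[ 524.96964116 -215.84395664] [-0.8 -0.7 -0.3 -2.   0.3  1.1  1.1  0.1 -1.2 -0.6]
[ 523.99036006 -216.06370606   47.15018682] [ 0.2  0.2  0.3 -2.   0.2  0.9  1.   0.1 -1.  -0. ]
[ 478.6 -217.3] 46.42020988353692 -178.18706839897183
[ 480.8 -230.2] 46.431508056529054 -161.9652492327903
[ 570.5 -201.4] 47.753738952452004 17.578809224190028
[ 572.7 -214.1] 47.75815560907933 2.1290142899514968
[91.89809801 16.02006611] 9.888673523173924 [ 525.64506424 -215.75565925]
```

```bash
cat >> h.py <<'E'
def viewpose(tgt,z,yaw,v=239):
    A=np.load('cam.npy');c=A[:,0];M=A[:,1:]
    ax=M@np.array([0,(v-247.8)/422.1,1.])
    r=R.from_euler('xyz',[180,0,yaw],degrees=True);a=r.apply(ax);cz=z+r.apply(c)[2]
    cxy=np.array(tgt[:2])-a[:2]/a[2]*(tgt[2]-cz)
    return np.r_[cxy-r.apply(c)[:2],z]
E
python3 - <<'E'
from h import *
P=viewpose((523,260,20),180,-51);print(P)
goto(P,-51)
E
```

```text
[531.79063289 266.27893904 180.        ]
shift [-473.9  -76.4   79.6] rotvec [ 2.000e-04 -4.000e-04 -5.073e-01]
```

>>> drive_tool(
  series=[
    [0, [-25, -4, 0], [0, 0, 0]],
    [0, [-70, -12, 0], [0, 0, 0]],
    [0, [-119, -20, 0], [0, 0, 0]],
    [0, [-168, -28, 0], [0, 0, 0]],
    [0, [-215, -36, 0], [0, 0, 0]],
  ],
)

```text
time_s: 2.5
ee_pos: [536.4, 6.3, 260.0]
ee_rot: [-180.0, -0.0, -80.1]
force: [1.0, 0.0, 0.2]
gripper_width: 91.1
```

>>> drive_tool(
  series=[
    [0, [-46, -8, 10], [0, 0, -0.1]],
    [0, [-92, -16, 20], [0, 0, -0.2]],
    [0, [-138, -24, 30], [0, 0, -0.3]],
    [0, [-184, -31, 40], [0, 0, -0.4]],
    [0, [-225, -37, 50], [0, 0, -0.5]],
  ],
)

```text
time_s: 3.0
ee_pos: [534.2, 234.9, 209.5]
ee_rot: [-180.0, -0.0, -51.1]
force: [0.2, 0.0, 0.7]
gripper_width: 91.2
```

```bash
python3 - <<'E'
from h import *
goto((531.8,266.3,180),-51)
E
```

```text
shift [-25.9 -17.8  29.5] rotvec [-0.0004 -0.0003 -0.0025]
```

>>> drive_tool(
  series=[
    [0, [-10, -7, 12], [0, 0, 0]],
    [0, [-20, -14, 24], [0, 0, 0]],
    [0, [-26, -18, 29.5], [0, 0, 0]],
    [0, [-26, -18, 29.5], [0, 0, 0]],
    [0, [-26, -18, 29.5], [0, 0, 0]],
  ],
)

```text
time_s: 3.5
ee_pos: [532.0, 264.0, 180.7]
ee_rot: [-180.0, -0.0, -51.4]
force: [-0.2, 1.1, 0.0]
gripper_width: 91.1
```

```bash
python3 - <<'E'
from h import *
f=grab('wrist','w3.png'); print(T()[0],T()[1].as_euler('xyz',degrees=True))
E
```

```text
[532.11842456 264.01562965 181.05433719] [-1.79953370e+02 -3.96448207e-02 -5.14278873e+01]
```

View pics/w3.png

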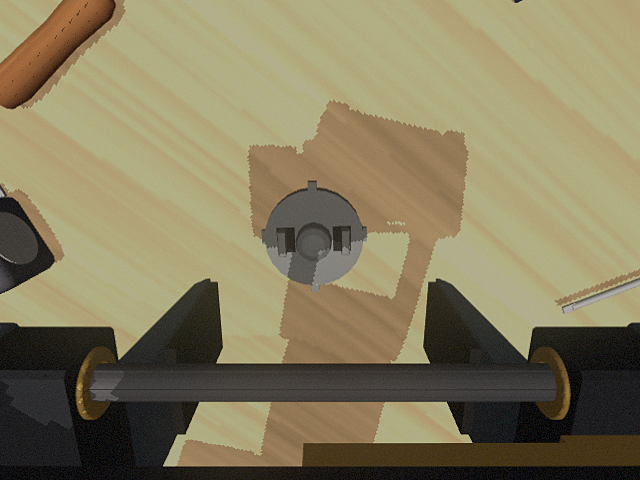

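```bash
python3 - <<'E'
from h import *
a=cv2.imread('pics/w3.png')
z=cv2.resize(a[175:300,250:380],None,fx=5,fy=5,interpolation=cv2.INTER_CUBIC)
z=(np.clip((z.astype(float)-10)/150,0,1)**0.7*255).astype(np.uint8)
cv2.imwrite('pics/w3d.png',z)
E
```

```text
(no output)
```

View pics/w3d.png

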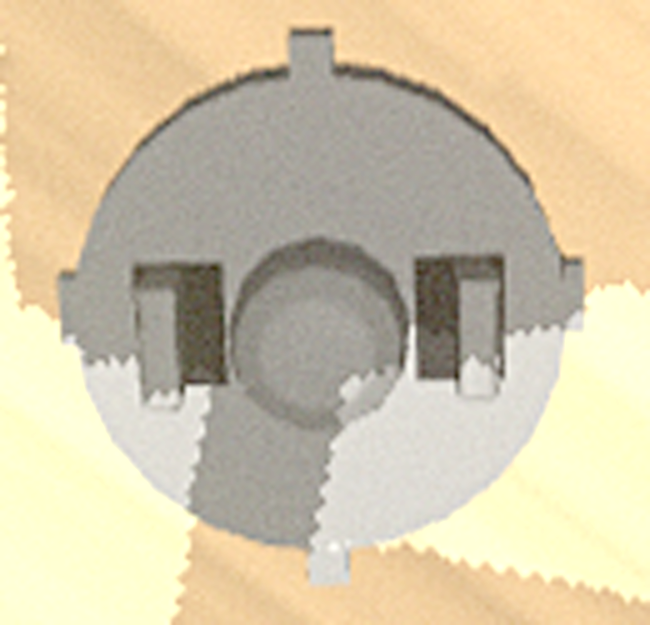

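```bash
python3 - <<'E'
from h import *
f=grab('wrist')
def w(x,y,z=20): return onz(f,(250+x/5-.4+.5,175+y/5-.4-1.2),z)
p,r=T()
a=w(311,32);b=w(329,583);print('ribs',a,b,np.linalg.norm(a-b),'mid',(a+b)/2,np.degrees(np.arctan2(*(a-b)[:2][::-1])))
l=w(82,320);q=w(563,310);print('deck',np.linalg.norm(l-q),(l+q)/2)
t=w(315,68);bb=w(320,548);print(np.linalg.norm(t-bb),(t+bb)/2)
tl=[w(138,288,34),w(142,392,34)];tr=[w(500,275,34),w(498,384,34)]
L=sum(tl)/2;Q=sum(tr)/2;print('tabs',np.linalg.norm(L-Q),(L+Q)/2,np.degrees(np.arctan2(*(Q-L)[:2][::-1])),np.linalg.norm(tl[0]-tl[1]))
print('knob',w(320,340,40))
c=(a+b)/2
P=viewpose(c,180,0)
goto((c[0],c[1],60),-53.3)
E
```

```text
ribs [556.20800199 294.02573655  20.        ] [484.61691817 234.02850546  20.        ] 93.40744628745232 mid [520.41246008 264.027121    20.        ] 39.9648424732959
deck 78.62262180003582 [521.07390304 264.13881493  20.        ]
81.32417562618494 [520.41640478 264.60611036  20.        ]
tabs 56.384429913845665 [521.42844422 264.68415407  34.        ] -49.76464496311316 17.015571294138038
knob [522.31602435 265.10770156  40.        ]
shift [ -7.3   9.3 121.2] rotvec [-0.0011 -0.0007  0.0328]
```

```bash
python3 - <<'E'
from h import *
goto((520.8,264.4,60),-50)
E
```

```text
shift [ -7.4   8.8 121.2] rotvec [-0.0011 -0.0007 -0.0248]
```

>>> drive_tool(
  series=[
    [0, [-2, 2.5, 30], [0, 0, -0.01]],
    [0, [-4, 5, 65], [0, 0, -0.025]],
    [0, [-6, 7.5, 100], [0, 0, -0.025]],
    [0, [-7.4, 8.8, 121], [0, 0, -0.025]],
    [0, [-7.4, 8.8, 121], [0, 0, -0.025]],
  ],
)

```text
time_s: 4.1
ee_pos: [518.1, 263.7, 57.0]
ee_rot: [179.7, 0.1, -50.0]
force: [-0.1, 0.5, -0.4]
gripper_width: 91.2
```

```bash
python3 - <<'E'
from h import *
f=grab('wrist','w4.png');goto((520.8,264.4,24),-50);print(env.state()['force'])
a=cv2.imread('pics/w4.png')
E
```

```text
shift [ 0.8 -0.8 35. ] rotvec [0.0018 0.0002 0.0009]
[0.04909363 0.74965721 0.81742433]
```

View pics/w4.png

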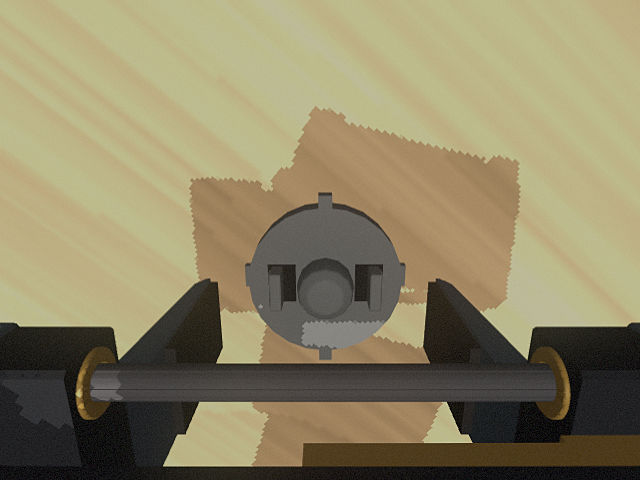

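```bash
python3 - <<'E'
from h import *
f=grab('wrist')
w=lambda u,v,z=20: onz(f,(u+.5,v-1.2),z)
a=w(325,193);b=w(325,359);print(np.linalg.norm(a-b),(a+b)/2)
l=w(246,273,10);q=w(405,273,10);print((l+q)/2,np.linalg.norm(l-q))
l=w(268,288,34);q=w(383,288,34);print((l+q)/2,np.linalg.norm(l-q))
c=(a+b)/2
goto((c[0],c[1],24),-50)
E
```

```text
94.70744868663151 [521.39425823 264.43015326  20.        ]
[522.30760058 264.7712263   10.        ] 88.39060110634408
[522.9501661 265.5210202  34.       ] 57.603450912520806
shift [ 0.8  0.2 36.4] rotvec [-0.0014 -0.0006  0.001 ]
```

>>> drive_tool(
  series=[
    [0, [0.5, 0, 12], [0, 0, 0]],
    [0, [1, 0, 24], [0, 0, 0]],
    [0, [1, 0, 33], [0, 0, 0]],
    [0, [1, 0, 35.5], [0, 0, 0]],
    [0, [1, 0, 35.5], [0, 0, 0]],
  ],
  squeeze=20,
)

```text
time_s: 4.7
ee_pos: [520.4, 264.4, 23.3]
ee_rot: [179.9, 0.0, -49.9]
force: [0.2, 0.5, 0.5]
gripper_width: 91.2
```

>>> drive_tool(
  series=[
    [0.3, [0, 0, 0], [0, 0, 0]],
    [0.5, [0, 0, 0], [0, 0, 0]],
    [0.7, [0, 0, 0], [0, 0, 0]],
    [0.7, [0, 0, 0], [0, 0, 0]],
    [0.7, [0, 0, 0], [0, 0, 0]],
  ],
  squeeze=20,
)

```text
time_s: 5.2
ee_pos: [520.8, 264.6, 24.2]
ee_rot: [-180.0, -0.0, -49.9]
force: [-0.1, -0.3, 1.0]
gripper_width: 54.2
```

```bash
python3 - <<'E'
from h import *
f=grab('wrist','w5.png');print(env.state())
E
```

```text
{'time_s': 5.25, 'qpos': array([ 2.58050056e+01,  2.93024683e+01,  1.02456591e+02, -1.19134345e-02,
        4.82209506e+01,  7.57170875e+01]), 'qvel': array([-0.00873393, -0.08104032,  0.03563293,  0.17271222,  0.05909098,
       -0.07567593]), 'effort': array([ 2.14497477e-02, -4.48825908e+01, -1.74042267e+01,  5.33942564e-02,
       -1.60683738e-01,  4.34575661e-03]), 'ee_pos': array([520.81180015, 264.54237837,  24.19631087]), 'ee_rot': array([-1.79982820e+02, -1.35438612e-02, -4.99041481e+01]), 'force': array([-0.17376989, -0.0716301 ,  2.11887653]), 'torque': array([-2.77795116e-02,  1.97845073e-02, -2.50632090e-05]), 'gripper_width': 49.81116521857063}
```

View pics/w5.png

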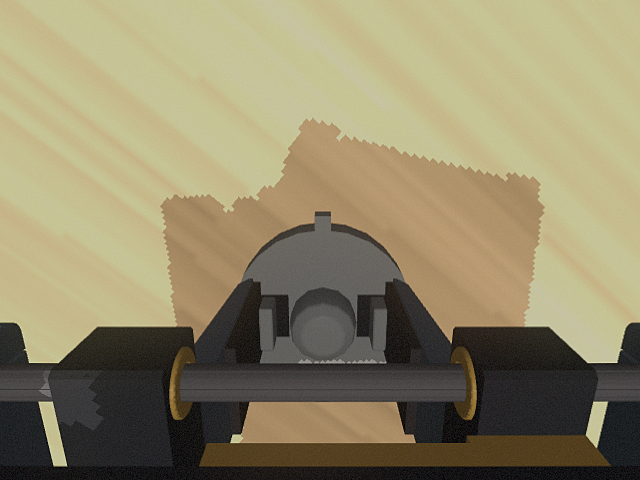

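Fingers are closing symmetrically on the two tabs (lugs at u≈265 and 378, rib at (322,213)). Finish the pinch.

>>> drive_tool(
  series=[
    [0.8, [0, 0, 0], [0, 0, 0]],
    [0.8, [0, 0, 0], [0, 0, 0]],
    [0.8, [0, 0, 0], [0, 0, 0]],
    [0.8, [0, 0, 0], [0, 0, 0]],
    [0.8, [0, 0, 0], [0, 0, 0]],
  ],
  squeeze=25,
)

```text
time_s: 5.75
ee_pos: [520.8, 264.6, 24.4]
ee_rot: [-180.0, -0.0, -49.9]
force: [-0.9, -0.9, 5.7]
gripper_width: 44.4
```

>>> drive_tool(
  series=[
    [0.8, [0, 0, -5], [0, 0, 0]],
    [0.8, [0, 0, -15], [0, 0, 0]],
    [0.8, [0, 0, -30], [0, 0, 0]],
    [0.8, [0, 0, -50], [0, 0, 0]],
    [0.8, [0, 0, -60], [0, 0, 0]],
  ],
)

```text
time_s: 6.25
ee_pos: [521.5, 265.0, 85.8]
ee_rot: [-179.8, -0.0, -49.9]
force: [0.6, 0.2, -0.6]
gripper_width: 44.8
```

```bash
python3 - <<'E'
from h import *
f=grab('wrist','w6.png');s=env.state();print(s['force'],s['torque'],s['ee_pos'],s['gripper_width'])
E
```

```text
[0.40956593 0.55199194 0.02382616] [ 0.04002604 -0.0259614  -0.01045061] [522.15769819 265.27264953  86.88579932] 44.680317056421686
```

View pics/w6.png

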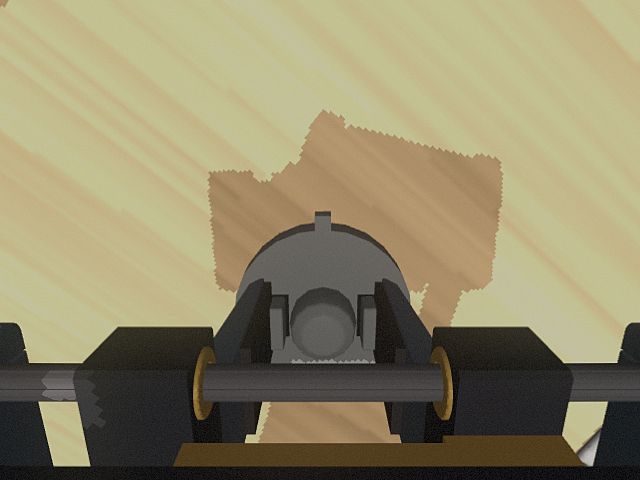

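```bash
python3 - <<'E'
from h import *
f=grab('wrist');p,r=T()
for dz in (3,4,5):
    z=p[2]-dz
    q=onz(f,(322.5+.5,212-1.2),z); print(dz,r.inv().apply(q-p).round(2))
k=onz(f,(323+.5,331-1.2),p[2]-4+20);print('knob',r.inv().apply(k-p).round(2))
goto((524.9,-215.8,190),-80)
E
```

```text
3 [ -0.08 -46.82   3.17]
4 [ -0.08 -46.61   4.17]
5 [ -0.08 -46.39   5.17]
knob [  0.07  -0.89 -16.  ]
shift [ 370.   306.9 -105.1] rotvec [-0.0037 -0.      0.5252]
```

>>> drive_tool(
  series=[
    [0.8, [5, 4, -20], [0, 0, 0]],
    [0.8, [25, 21, -50], [0, 0, 0.03]],
    [0.8, [55, 46, -80], [0, 0, 0.1]],
    [0.8, [90, 75, -100], [0, 0, 0.2]],
    [0.8, [128, 106, -105], [0, 0, 0.3]],
  ],
)

```text
time_s: 6.85
ee_pos: [522.9, 97.5, 190.7]
ee_rot: [-179.8, -0.1, -67.2]
force: [1.3, -0.0, -1.4]
gripper_width: 44.8
```

```bash
python3 - <<'E'
from h import *
print(T()[0],env.state()['gripper_width']);goto((524.9,-215.8,190),-80)
E
```

```text
[522.925334    97.50170934 190.72669007] 44.76519385307969
shift [289.7 119.4   0.5] rotvec [-0.004  -0.0005  0.2227]
```

>>> drive_tool(
  series=[
    [0.8, [43, 18, 0], [0, 0, 0.05]],
    [0.8, [86, 36, 0], [0, 0, 0.1]],
    [0.8, [129, 54, 0], [0, 0, 0.15]],
    [0.8, [172, 71, 0], [0, 0, 0.2]],
    [0.8, [210, 87, 0], [0, 0, 0.22]],
  ],
)

```text
time_s: 7.35
ee_pos: [522.9, -131.0, 188.0]
ee_rot: [179.9, 0.0, -79.8]
force: [0.4, 0.2, -0.3]
gripper_width: 44.6
```

```bash
python3 - <<'E'
from h import *
print(T()[0],env.state()['gripper_width']);goto((524.9,-215.8,160),-80)
E
```

```text
[ 522.91157386 -131.0366334   188.02597621] 44.55276411879301
shift [83.8 13.  28. ] rotvec [0.0013 0.0004 0.0033]
```

>>> drive_tool(
  series=[
    [0.8, [35, 5, 0], [0, 0, 0]],
    [0.8, [65, 10, 0], [0, 0, 0]],
    [0.8, [81, 12.5, 5], [0, 0, 0]],
    [0.8, [84, 13, 12], [0, 0, 0]],
    [0.8, [84, 13, 18], [0, 0, 0]],
  ],
)

```text
time_s: 7.85
ee_pos: [525.3, -213.1, 169.5]
ee_rot: [179.9, 0.1, -79.7]
force: [0.2, 1.2, -1.2]
gripper_width: 44.5
```

>>> drive_tool(
  series=[
    [0.8, [0, 0, 0], [0, 0, 0]],
    [0.8, [0, 0, 0], [0, 0, 0]],
    [0.8, [0, 0, 0], [0, 0, 0]],
    [0.8, [0, 0, 0], [0, 0, 0]],
    [0.8, [0, 0, 0], [0, 0, 0]],
  ],
)

```text
time_s: 8.35
ee_pos: [526.1, -213.6, 171.3]
ee_rot: [-180.0, -0.0, -79.7]
force: [0.5, 1.3, -1.8]
gripper_width: 44.7
```

```bash
python3 - <<'E'
from h import *
f=grab('wrist','w7.png');s=env.state();print(s['force'],s['torque'],s['ee_pos'],s['ee_rot'],s['gripper_width'])
g=grab('top','t7.png');g=grab('scene','s7.png')
def z(n,y,x,h,w,k):
    a=cv2.imread('pics/'+n); return cv2.resize(a[y:y+h,x:x+w],None,fx=k,fy=k,interpolation=cv2.INTER_CUBIC)
A=z('w7.png',130,220,260,210,2);B=z('s7.png',190,190,90,90,5)
o=np.zeros((520,870,3),np.uint8);o[:520,:420]=A;o[:450,420:870]=B
cv2.imwrite('pics/z7.png',cv2.convertScaleAbs(o,alpha=1.5,beta=15))
goto((524.9,-215.8,150),-80)
E
```

```text
[ 0.51993782  0.05903893 -1.68001787] [ 0.01564336 -0.04063772 -0.01788107] [ 526.00244397 -213.69438789  171.19013928] [-1.79978047e+02 -1.98199826e-02 -7.96749472e+01] 44.986812984076224
shift [ 1.7  1.4 21.1] rotvec [-0.0002 -0.0002  0.0053]
```

View pics/z7.png

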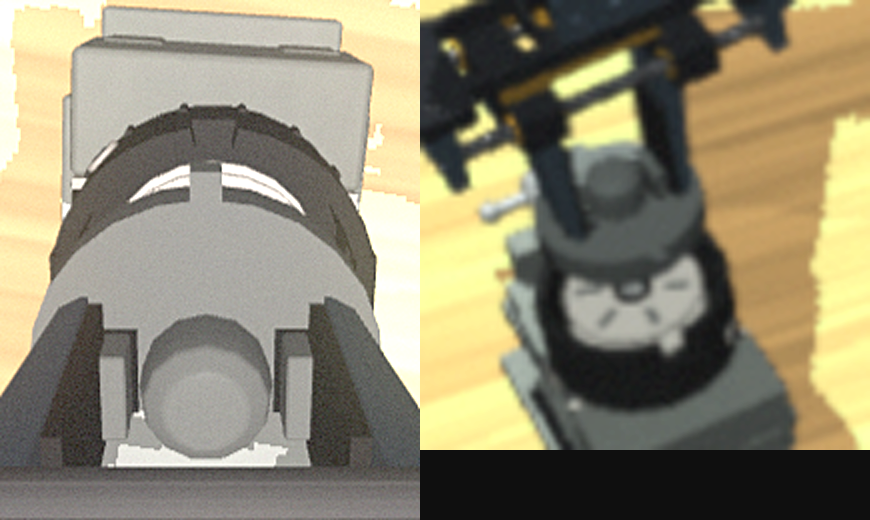

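```bash
python3 - <<'E'
from h import *
a=cv2.imread('pics/w7.png')
z=cv2.resize(a[175:215,250:410],None,fx=5,fy=5,interpolation=cv2.INTER_CUBIC)
cv2.imwrite('pics/w7z.png',(np.clip((z.astype(float)-10)/110,0,1)**0.7*255).astype(np.uint8))
f=grab('wrist');p,r=T()
for n,(x,y) in dict(sL=(190,110),sR=(240,110),rim=(215,110),rL=(190,162),rR=(222,162),eL=(50,270),eR=(377,285)).items():
    zz=108 if n[0]in'sre' and n[0]!='r' or n=='rim' else p[2]-4
    q=onz(f,(220+x/2-.25+.5,130+y/2-.25-1.2),zz);print(n,r.inv().apply(q-p).round(1),q.round(1))
E
```

```text
sL [ -4.5 -49.   63.1] [ 573.3 -200.7  108. ]
sR [  9.3 -49.   63.1] [ 575.8 -214.4  108. ]
rim [  2.4 -49.   63.1] [ 574.5 -207.5  108. ]
rL [ -3.5 -46.8   4. ] [ 571.4 -202.1  167.1]
rR [  3.2 -46.8   4. ] [ 572.6 -208.7  167.1]
eL [-46.   -2.   63.1] [ 519.7 -168.3  108. ]
eR [50.4  2.8 63.1] [ 532.2 -264.   108. ]
```

View pics/w7z.png

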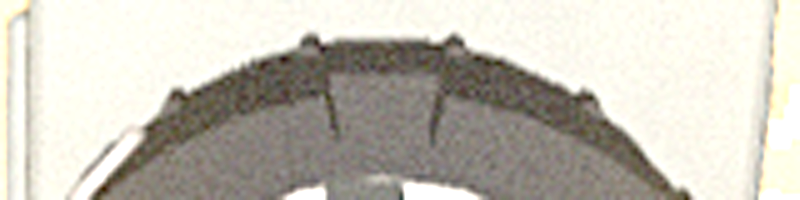

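```bash
python3 - <<'E'
from h import *
f=grab('wrist');p,r=T()
for x,y in [(325,77),(443,77),(327,93),(443,95)]:
    q=onz(f,(250+x/5-.4+.5,175+y/5-.4-1.2),108);print(r.inv().apply(q-p).round(1),q.round(1))
E
```

```text
[ -4.6 -46.1  63. ] [ 570.4 -201.2  108. ]
[  8.6 -46.   63. ] [ 572.7 -214.1  108. ]
[ -4.4 -44.3  63. ] [ 568.6 -201.7  108. ]
[  8.6 -44.   63. ] [ 570.7 -214.5  108. ]
```

>>> drive_tool(
  series=[
    [0.8, [1, 1, 4], [0, 0, 0.007]],
    [0.8, [2, 2.2, 12], [0, 0, 0.007]],
    [0.8, [2, 2.2, 22], [0, 0, 0.007]],
    [0.8, [2, 2.2, 28], [0, 0, 0.007]],
    [0.8, [2, 2.2, 30], [0, 0, 0.007]],
  ],
)

```text
time_s: 9.1
ee_pos: [523.3, -216.0, 139.5]
ee_rot: [179.9, 0.1, -80.1]
force: [0.8, 0.0, -1.7]
gripper_width: 44.7
```

```bash
python3 - <<'E'
from h import *
f=grab('wrist','w8.png');s=env.state();print(s['force'],s['torque'],s['ee_pos'],s['ee_rot'],s['gripper_width'])
g=grab('scene','s8.png')
def z(n,y,x,h,w,k):
    a=cv2.imread('pics/'+n); return cv2.resize(a[y:y+h,x:x+w],None,fx=k,fy=k,interpolation=cv2.INTER_CUBIC)
A=z('w8.png',130,220,260,210,2);B=z('s8.png',190,190,75,75,5)
o=np.zeros((520,795,3),np.uint8);o[:520,:420]=A;o[:375,420:795]=B
cv2.imwrite('pics/z8.png',cv2.convertScaleAbs(o,alpha=1.8,beta=15))
goto((524.2,-216,132),-80.1)
E
```

```text
[ 0.5441345   0.08820576 -2.07567469] [ 0.06807463 -0.01752599  0.01444841] [ 523.55317895 -216.05197645  139.77208385] [ 1.79906433e+02  5.83779894e-02 -8.01013861e+01] 44.857804854993056
shift [-0.1 -0.4  8.3] rotvec [0.0009 0.0005 0.    ]
```

View pics/z8.png

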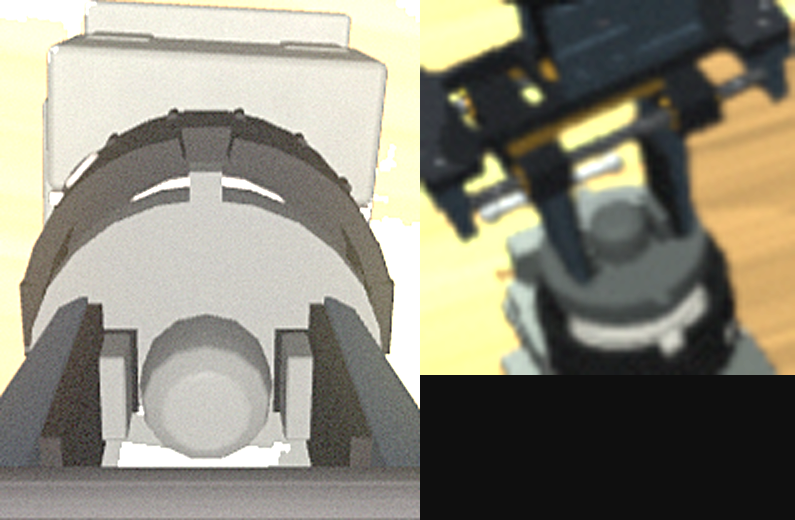

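>>> drive_tool(
  series=[
    [0.8, [0, 0, 2], [0, 0, 0]],
    [0.8, [0, 0, 4], [0, 0, 0]],
    [0.8, [0, 0, 6], [0, 0, 0]],
    [0.8, [0, 0, 8], [0, 0, 0]],
    [0.8, [0, 0, 9], [0, 0, 0]],
  ],
)

```text
time_s: 9.7
ee_pos: [524.0, -216.2, 131.8]
ee_rot: [180.0, 0.0, -80.1]
force: [-0.7, -0.5, -1.7]
gripper_width: 45.0
```

>>> drive_tool(
  series=[
    [0.8, [0, 0, 1], [0, 0, 0]],
    [0.8, [0, 0, 2], [0, 0, 0]],
    [0.8, [0, 0, 3], [0, 0, 0]],
    [0.8, [0, 0, 4], [0, 0, 0]],
    [0.8, [0, 0, 4], [0, 0, 0]],
  ],
)

```text
time_s: 10.2
ee_pos: [524.1, -216.3, 127.9]
ee_rot: [-180.0, -0.0, -80.1]
force: [-0.9, -0.2, -0.4]
gripper_width: 45.0
```

```bash
python3 - <<'E'
from h import *
f=grab('wrist','w9.png');s=env.state();print(s['force'],s['torque'],s['ee_pos'],s['ee_rot'],s['gripper_width'])
E
```

```text
[ 0.37823801 -0.33787046  0.11684231] [ 0.05504885 -0.01657217  0.02093557] [ 524.09821157 -216.29976717  128.01820221] [-1.79993508e+02 -7.57126885e-03 -8.00982308e+01] 44.55097383784779
```

>>> drive_tool(
  series=[
    [0.8, [0, 0, 1], [0, 0, 0]],
    [0.8, [0, 0, 2], [0, 0, 0]],
    [0.8, [0, 0, 3], [0, 0, 0]],
    [0.8, [0, 0, 4], [0, 0, 0]],
    [0.8, [0, 0, 5], [0, 0, 0]],
  ],
)

```text
time_s: 10.75
ee_pos: [524.1, -216.3, 123.0]
ee_rot: [-180.0, -0.0, -80.1]
force: [-0.2, -0.3, 1.3]
gripper_width: 44.6
```

>>> drive_tool(
  series=[
    [0.8, [0, 0, 0.5], [0, 0, 0]],
    [0.8, [0, 0, 1], [0, 0, 0]],
    [0.8, [0, 0, 1.5], [0, 0, 0]],
    [0.8, [0, 0, 2], [0, 0, 0]],
    [0.8, [0, 0, 2], [0, 0, 0]],
  ],
)

```text
time_s: 11.25
ee_pos: [524.1, -216.3, 121.0]
ee_rot: [-180.0, -0.0, -80.1]
force: [-0.1, -0.5, 0.6]
gripper_width: 44.2
```

>>> drive_tool(
  series=[
    [0.8, [0, 0, 0.5], [0, 0, 0]],
    [0.8, [0, 0, 1], [0, 0, 0]],
    [0.8, [0, 0, 1.5], [0, 0, 0]],
    [0.8, [0, 0, 2], [0, 0, 0]],
    [0.8, [0, 0, 2.5], [0, 0, 0]],
  ],
)

```text
time_s: 11.75
ee_pos: [524.1, -216.3, 118.5]
ee_rot: [-180.0, -0.0, -80.1]
force: [0.1, 0.2, 1.4]
gripper_width: 44.8
```

```bash
python3 - <<'E'
from h import *
f=grab('wrist','w10.png');s=env.state();print(s['force'],s['torque'],s['ee_pos'],s['ee_rot'],s['gripper_width'])
a=cv2.imread('pics/w10.png');z=cv2.resize(a[130:390,190:460],None,fx=2,fy=2,interpolation=cv2.INTER_CUBIC)
cv2.imwrite('pics/z10.png',cv2.convertScaleAbs(z,alpha=1.8,beta=15))
E
```

```text
[0.40273898 0.29680616 1.05945533] [ 0.02629159 -0.04621873 -0.0139544 ] [ 524.12778548 -216.29903642  118.4151095 ] [-1.79989386e+02 -1.13657486e-02 -8.00990629e+01] 44.890385037215715
```

View pics/z10.png

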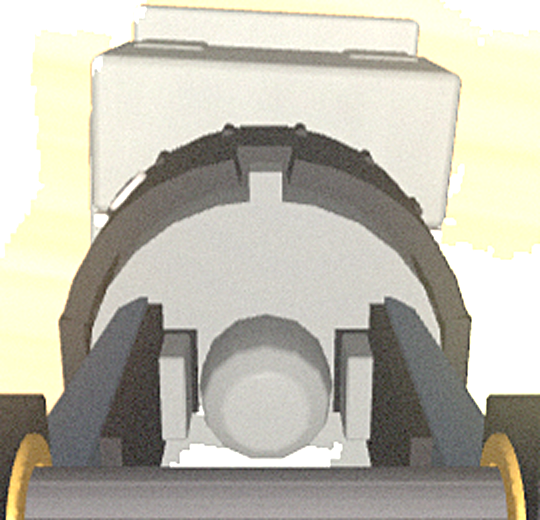

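>>> drive_tool(
  series=[
    [0.8, [0, 0, 1], [0, 0, 0]],
    [0.8, [0, 0, 2], [0, 0, 0]],
    [0.8, [0, 0, 3], [0, 0, 0]],
    [0.8, [0, 0, 4], [0, 0, 0]],
    [0.8, [0, 0, 5], [0, 0, 0]],
  ],
)

```text
time_s: 12.3
ee_pos: [524.1, -216.3, 113.5]
ee_rot: [-180.0, -0.0, -80.1]
force: [0.1, -0.3, 2.8]
gripper_width: 44.8
```

>>> drive_tool(
  series=[
    [0.8, [0, 0, 0.5], [0, 0, 0]],
    [0.8, [0, 0, 1], [0, 0, 0]],
    [0.8, [0, 0, 1.5], [0, 0, 0]],
    [0.8, [0, 0, 2], [0, 0, 0]],
    [0.8, [0, 0, 2.5], [0, 0, 0]],
  ],
)

```text
time_s: 12.8
ee_pos: [524.1, -216.3, 111.0]
ee_rot: [-180.0, -0.0, -80.1]
force: [0.6, -1.3, 3.2]
gripper_width: 45.0
```

```bash
python3 - <<'E'
from h import *
f=grab('wrist','w11.png');s=env.state();print(s['force'],s['torque'],s['ee_pos'],s['ee_rot'],s['gripper_width'])
a=cv2.imread('pics/w11.png');z=cv2.resize(a[130:390,190:460],None,fx=2,fy=2,interpolation=cv2.INTER_CUBIC)
cv2.imwrite('pics/z11.png',cv2.convertScaleAbs(z,alpha=1.8,beta=15))
E
```

```text
[ 0.0979971  -0.12983997  2.85018976] [-0.02425098 -0.02778144  0.0068338 ] [ 524.10379087 -216.33057726  110.91992469] [-1.79992527e+02 -1.11344290e-02 -8.01007906e+01] 44.94133131884453
```

View pics/z11.png

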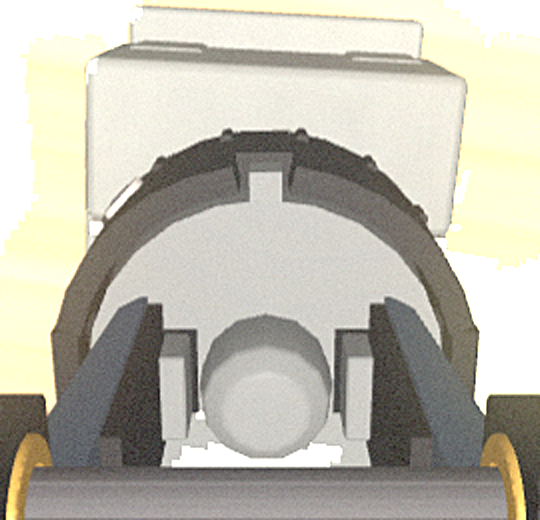

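>>> drive_tool(
  series=[
    [0.8, [0, 0, 0.4], [0, 0, 0]],
    [0.8, [0, 0, 0.8], [0, 0, 0]],
    [0.8, [0, 0, 1.2], [0, 0, 0]],
    [0.8, [0, 0, 1.5], [0, 0, 0]],
    [0.8, [0, 0, 1.5], [0, 0, 0]],
  ],
)

```text
time_s: 13.35
ee_pos: [524.1, -216.3, 109.5]
ee_rot: [-180.0, -0.0, -80.1]
force: [0.2, 0.2, 3.7]
gripper_width: 45.0
```

>>> drive_tool(
  series=[
    [0.8, [0, 0, 0.3], [0, 0, 0]],
    [0.8, [0, 0, 0.6], [0, 0, 0]],
    [0.8, [0, 0, 0.8], [0, 0, 0]],
    [0.8, [0, 0, 0.8], [0, 0, 0]],
    [0.8, [0, 0, 0.8], [0, 0, 0]],
  ],
)

```text
time_s: 13.85
ee_pos: [524.1, -216.3, 108.9]
ee_rot: [-180.0, -0.0, -80.1]
force: [-0.5, 0.2, 5.6]
gripper_width: 44.7
```

>>> drive_tool(
  series=[
    [0.8, [0, 0, 0.3], [0, 0, 0]],
    [0.8, [0, 0, 0.3], [0, 0, 0]],
    [0.8, [0, 0, 0.3], [0, 0, 0]],
    [0.8, [0, 0, 0.3], [0, 0, 0]],
    [0.8, [0, 0, 0.3], [0, 0, 0]],
  ],
)

```text
time_s: 14.35
ee_pos: [524.1, -216.3, 108.9]
ee_rot: [-180.0, -0.0, -80.1]
force: [-0.5, 0.4, 6.2]
gripper_width: 45.0
```

```bash
python3 - <<'E'
from h import *
f=grab('wrist','w12.png');s=env.state();print(s['force'],s['torque'],s['ee_pos'],s['ee_rot'],s['gripper_width'])
a=cv2.imread('pics/w12.png');z=cv2.resize(a[130:390,190:460],None,fx=2,fy=2,interpolation=cv2.INTER_CUBIC)
cv2.imwrite('pics/z12.png',cv2.convertScaleAbs(z,alpha=1.8,beta=15))
E
```

```text
[0.09324416 0.5076204  6.51594094] [0.06986792 0.11011314 0.02205055] [ 524.15734314 -216.31031651  108.8633146 ] [-1.79973990e+02 -1.99901476e-02 -8.01006042e+01] 44.55920172948289
```

View pics/z12.png

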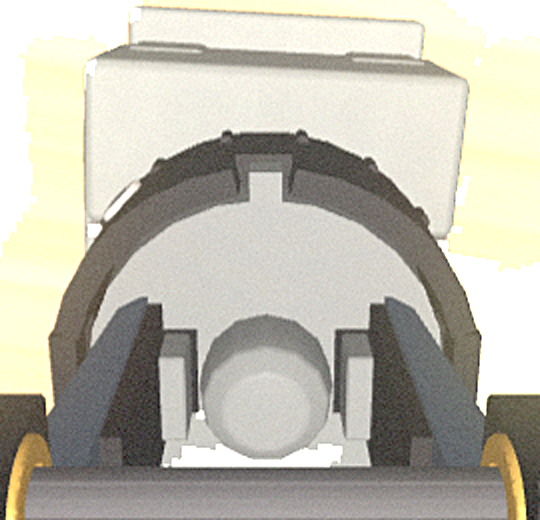

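>>> drive_tool(
  series=[
    [0.42, [0, 0, 0], [0, 0, 0]],
    [0.36, [0, 0, 0], [0, 0, 0]],
    [0.31, [0, 0, 0], [0, 0, 0]],
    [0.31, [0, 0, 0], [0, 0, 0]],
    [0.31, [0, 0, 0], [0, 0, 0]],
  ],
)

```text
time_s: 14.9
ee_pos: [523.9, -216.2, 108.1]
ee_rot: [180.0, 0.0, -80.1]
force: [0.2, 0.1, 3.1]
gripper_width: 63.1
```

>>> drive_tool(
  series=[
    [0.31, [0, 0, -3], [0, 0, 0]],
    [0.31, [0, 0, -10], [0, 0, 0]],
    [0.31, [0, 0, -25], [0, 0, 0]],
    [0.31, [0, 0, -50], [0, 0, 0]],
    [0.31, [0, 0, -80], [0, 0, 0]],
  ],
)

```text
time_s: 15.4
ee_pos: [523.2, -215.9, 188.4]
ee_rot: [179.9, 0.1, -80.1]
force: [0.5, 0.8, 0.9]
gripper_width: 63.3
```

>>> drive_tool(
  series=[
    [0.1, [0, 0, -30], [0, 0, 0]],
    [0, [0, 0, -60], [0, 0, 0]],
    [0, [0, 0, -70], [0, 0, 0]],
    [0, [0, 0, -70], [0, 0, 0]],
    [0, [0, 0, -70], [0, 0, 0]],
  ],
)

```text
time_s: 15.9
ee_pos: [523.3, -215.9, 256.9]
ee_rot: [179.9, 0.1, -80.1]
force: [-0.0, 1.2, 0.4]
gripper_width: 91.1
```

```bash
python3 - <<'E'
from h import *
f=grab('wrist','w13.png');s=env.state();print(s['force'],s['ee_pos'],s['gripper_width'])
g=grab('scene','s13.png')
def z(n,y,x,h,w,k):
    a=cv2.imread('pics/'+n); return cv2.resize(a[y:y+h,x:x+w],None,fx=k,fy=k,interpolation=cv2.INTER_CUBIC)
A=z('w13.png',170,255,150,140,3);B=z('s13.png',215,195,75,75,5)
o=np.zeros((450,795,3),np.uint8);o[:450,:420]=A;o[:375,420:795]=B
cv2.imwrite('pics/z13.png',cv2.convertScaleAbs(o,alpha=1.8,beta=15))
E
```

```text
[ 0.51806191 -0.32426478 -0.33626128] [ 523.13943561 -215.88756551  256.47661772] 91.18157114974412
```

View pics/z13.png

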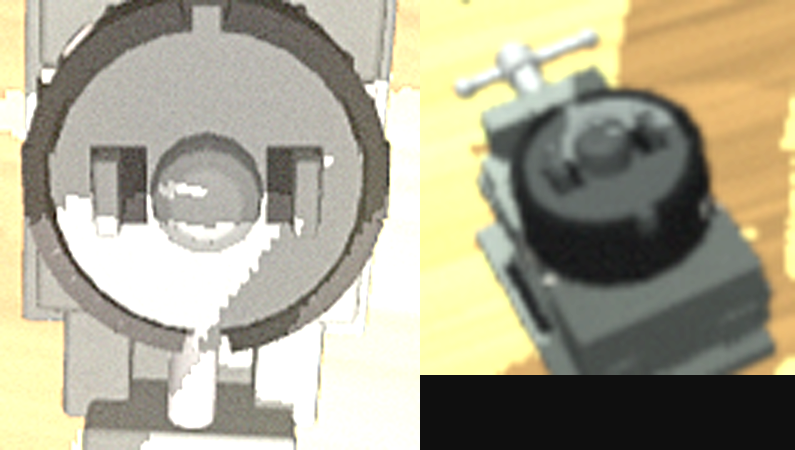

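```bash
python3 - <<'E'
from h import *
f=grab('wrist');p,r=T()
def w(x,y,z): return onz(f,(255+x/3+.2,170+y/3-1.5),z)
a=w(90,155,122);b=w(323,155,122);print('tabs',np.linalg.norm(a-b),((a+b)/2).round(1))
a=w(90,155+75,122);b=w(323,155+75,122);print('tabs',np.linalg.norm(a-b))
a=w(48,185,108);b=w(364,185,108);print('deck',np.linalg.norm(a-b),((a+b)/2).round(1))
a=w(22,185,108);b=w(390,185,108);print('rim',np.linalg.norm(a-b),((a+b)/2).round(1))
g0=cv2.imread('pics/top0.png');grab('top','t13.png')
g1=cv2.imread('pics/t13.png');d=(cv2.absdiff(g0,g1).max(2)>60)
print(d[90:400,90:530].sum())
E
```

```text
tabs 57.6767386874953 [ 533.7 -214.3  122. ]
tabs 58.74220616491028
deck 82.41023907734858 [ 522.4 -216.2  108. ]
rim 95.97412271593763 [ 522.4 -216.2  108. ]
10226
```

View pics/t13.png

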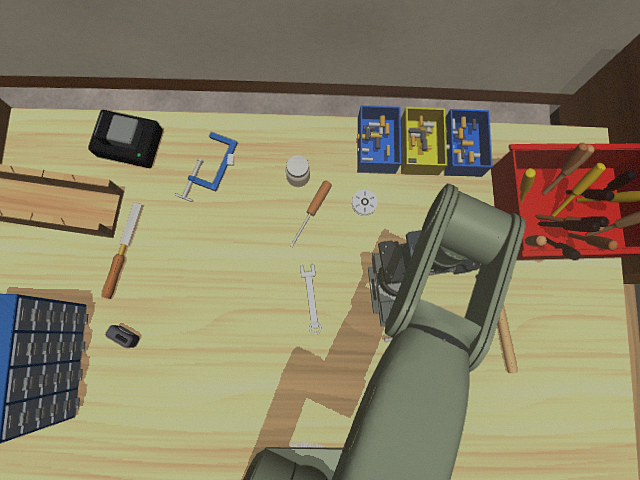

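```bash
python3 -c "
from h import *
print(env.job_done(), env.state()['time_s'])"
```

```text
the job is handed in; nothing more can be done
the job is handed in; nothing more can be done
```

The cover is in the drum, latched, and the job is handed in at about 16 s of the 64 s. The hand-in gives no verdict, so the results below are my own checks.

**What I did:**
- I found the drum's slots about 10° off the x axis in the wrist image.
- I pinched the tabs with 25 N, lifted the cover and lined its ribs up with the slots by eye. They entered on the first descent, so no turning search was needed.
- I lowered it in small steps to the stop, at about 8 N net push. The tool stopped at 108.9 mm with 108.4 mm commanded, which puts the deck about 3 mm below the rim.
- I then opened the fingers to 63 mm and backed off to z = 256 mm.

**Last checks:**
- **Position:** the deck sits inside the rim, centred to within the measurement error of about 1 mm, with a rib in its slot.
- **Tabs:** they measure about 57.7 mm over their outer faces, against 56 mm free. The deck read 1.7 % large in the same picture, so I take them as fully out.
- **Height:** I didn't measure flushness directly. I infer it from the pictures and from the spool spring not pushing the cover back out.
- **Robot:** it is clear of everything, with force near zero.
- **Bystanders:** in the last top view the others look where they were. The arm covered the hammer's head, but the tool never went near it.

Two readings disagreed. The gripper read 44.7 mm while pinched, against the 46 mm given. When the fingers opened, the tool still read about 3 N, probably the fingertips lightly touching the deck or rim, and that was gone after the lift.

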